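# Clamp the jar and unscrew its tight cap

## Robot

A 6-joint arm with a two-finger parallel gripper is mounted at the origin on the work surface. World frame = base frame: x ahead of the robot, y to its left, z up, the work surface at z = 0. Lengths are in m, angles in rad, forces in N, time in s.
With the tool pointing down it reaches from about 0.35 to 0.85 m from the base axis. Payload 8.1 kg.
Tool frame: the origin (TCP) lies midway between the tips of the shut fingers; the grasp point (between the pads) lies 19 mm behind it; x points along the fingers, y is the direction in which the jaws open and shut, and the axes are right-handed (so a half turn about x gives the same grasp; the last joint's range is limited). The gripper opens to 93 mm and grips with 3 to 60 N. Pads are 15 mm wide; open, the fingers measure 128 mm over their backs; the gripper's body (75 mm by 188 mm) begins 65 mm behind the grasp point.
Start: joints at [-1.26, 0.13, 1.488, -0, 1.523, -0.085], TCP at [0.231, -0.554, 0.219] pointing down, gripper open.
Joint ranges: [-2.96, 2.96], [-0.89, 2.26], [0.02, 2.5], [-1.34, 4.48], [0, 2.73], [-2.66, 2.66]. Speed limits (rad/s): [2.39, 2.39, 2.79, 3.14, 3.14, 3.14].

## Interface

Orientations are given as a 3x3 rotation matrix whose columns are the frame's x, y, z axes.
In Python, from cell import robot gives the robot as it stands.
- The arm moves only by the tool servo_tool, never from a script. Its argument "steps" is a list of rows, each an object with "dp": the shift along the tool's x, y, z in mm, a list of three; "delta_rot": the turn, a rotation vector about the tool's x, y, z in degrees, a list of three. In form: [{"dp": [dx, dy, dz], "delta_rot": [ax, ay, az]}, ...]. A call has 1 to 20 rows; each row is the pose to reach, as a shift and turn from the pose commanded when the call began, along the tool's axes at that moment; what a row does not reach only later rows make up. A row lasts 1/12 s, in which the tool goes at most 41.7 mm and 7.16 degrees, less where a joint would pass 70% of its speed; a pose out of reach is approached as far as the arm can. A call with a gripper value outside its range is refused whole. "jaw" is the closure, from -1 (fully open) to 1 (shut), so that 0 is half open, set as the call begins (left out, the last holds). The fingers move at their own pace and stop on an object; "newtons" is the grip in N (left out, the last holds). Time passes only in rows, so rows that repeat a pose let the fingers close. It gives the time, the measured TCP pose, the force and the opening at its end, in the units of the state.
- robot.read_state(): the state, without advancing time (a new reading comes with each control period).
- robot.camera(name): name is "scene" or "top"; returns the picture (420x560x3 uint8, red, green, blue); there is no depth.
- robot.camera_params(name): a dict with "vertical_fov" (degrees; the focal length in pixels is half the picture's height over the tangent of half this angle, whatever the lens; pixels are square), "cx", "cy" (the principal point, pixels), "position" and "attitude" of the camera in the world. Camera axes: x right, y down, z forward; pixel columns grow to the right and rows downward; lengths in m; the calibration is good to about 2 mm. A picture is of the moment at which its call begins. camera_params takes no time and is no camera call.
- robot.finish_job(): hands the job in, once; it reports no verdict.
The state is a dict: "time": time; "joint_positions": joint angles; "qvel": joint speeds; "tau": joint torques, N m; "eef_pos": TCP position; "tool_rot": TCP orientation; "force": force on the tool from outside, world axes, zero at the start; "wrist_torque": the same for the moment, N m; "opening": finger opening in m.
Only numpy, scipy, OpenCV 4.12 (cv2) and the standard library are available. Lean on these libraries where they do the work, as an engineer would, in place of code of your own. Each camera call takes 0.05 s, during which the arm holds its last target. There are 200 camera calls.

## Task

Brace the six-sided jar in the bench clamp by pressing the clamp's spring pedal down to its stop with the gripper, then unscrew the jar's tight cap counter-clockwise until its threads let go and lift it straight off, without turning the jar in the clamp or pulling it up. Finish while still holding the cap level, about two centimetres clear above the jar's mouth, with the jar still clamped; do not put the cap down or let go of it. Leave the other things on the table where they are.

Things in the scene. Friction and masses are not known exactly. Their poses are not given: they have to be found in the camera images.
- clamp: Steel bench clamp fixed to the table; origin on the table midway between its open jaws, z up. Base plate 100 x 170 mm, 12 mm thick; the jar stands on it. Two flat jaws (tops 62 mm above the table) close along its y axis: fixed face at y = +36 mm, moving face at -36 mm when open. The pedal sticks out to -y; hinge cheeks at x = +-31, y = -68 mm reach 74 mm above the table.
- jaw (a joint): How far the moving jaw has gone towards the fixed jaw, in m: starts at 0 to 0.003, about 0.012 with the jar clamped. The pedal pushes it forward; a friction ratchet (26 N) keeps it where it was pushed when the pedal springs back.
- pedal (a joint): Pedal angle in rad: 0 at rest (pointing up by 0.2 rad), 0.35 at its stop. It springs back when let go. Its hinge is parallel to the clamp's x axis, at clamp y = -68 mm, 60 mm above the table. Pressing at the pad takes 3 to 8 N at first and about 15 to 18 N near the stop, where the jaw meets the jar.
- pedal_pad (a point): Middle of the upper face of the pedal's black rubber pad (50 mm along the clamp's x, 46 mm along the lever), 110 mm from the hinge along the lever. About 91 mm above the table at rest; it goes down about 38 mm to the stop. Press straight down here with closed fingers.
- jar: Loose six-sided brown jar with paper labels, 60 mm across flats, 69 across corners, 81 mm high to the shoulder; about 0.45 kg. Origin at the centre of its underside, z up; its +-y flats face the jaws. Between the open jaws it is too loose to resist turning; the closing jaw pushes it some 3 to 5 mm, square against the fixed jaw, and holds it.
- jar_mouth (a point): Centre of the jar's mouth (top of the neck), 104.5 mm above the jar's underside.
- cap: Round aluminium screw cap with fluted skirt, outer diameter 56 mm, 24 mm high, 50 g. Origin at the centre of its lower rim, z up. Screwed on, the rim is about 87 mm above the jar's underside, 6 mm above the jar's shoulder, and 17.5 mm below the mouth, so the skirt covers the neck. Grip it across the skirt from above with 40 N or more.
- cap_top (a point): Centre of the cap's flat top, 24 mm above its rim. A springy seal makes the cap tight: about 0.5 N m. Turned counter-clockwise (seen from above) it rises about 3 mm; after about 0.85 rad the threads let go and it lifts off freely; beyond about 1.8 rad it meets the thread again, so stop at about 1.2.
- cup0: Bystander: empty kraft-paper soup cup, 84 mm across, 62 mm high, beside the clamp. Origin under its centre.
- cup1: Bystander: another such cup, on the other side of the clamp.
- cup2: Bystander: another such cup, farther to the left.
- spoon: Bystander: steel spoon 160 mm long lying beside the clamp.
- spare_jar: Bystander: another closed jar of the same kind, 110 mm high, standing on the table away from the clamp.
- shaker: Bystander: steel shaker, 44 mm across, 70 mm high.
- foil_tub: Bystander: round metal tub, 72 mm across, 75 mm high.
Things that resemble listed ones, but are neither listed nor needed, are in the scene too. What is meant by the cap is not black, and is the larger of those in its own colour.

How it is judged:
By the outcome, as a careful person would: the job done as asked, in the order asked, and still so for the second after the job is handed in, while the arm keeps its last pose, push and grip.
It also fails if it takes over 54 s, if anything falls off the work surface, if the arm or the gripper's body presses on something with over 40 N, if the wrist force passes 120 N, or if a joint passes its speed limit or range.

## Working session

There is one attempt and no reset: what is moved stays moved. The work goes in short steps, Python scripts to look and compute and a tool call to move; the robot and the scene stay as the last step left them, time stands still between calls to the robot, and variables do not carry over. Pictures are saved under pics/ and viewed, about 8 in all and at most 12, crops included, and the job is handed in when it is done.

Besides the shell and the picture viewer there is one more tool, called after "Request:" as name([rows], argument=value, ...), one row to a line, values as JSON. servo_tool: Moves the arm, as the interface text tells. Its arguments: {"type":"object","properties":{"steps":{"type":"array","items":{"type":"object","properties":{"dp":{"type":"array","items":{"type":"number"}},"delta_rot":{"type":"array","items":{"type":"number"}}}}},"jaw":{"type":"number"},"newtons":{"type":"number"}},"required":["steps"]}

```bash
mkdir -p pics; python3 - <<'E'
from cell import robot
import cv2
for n in("scene","top"):
    im=robot.camera(n); cv2.imwrite(f"pics/{n}0.png",im[:,:,::-1]); print(n,robot.camera_params(n))
print(robot.read_state())
E
```

```text
scene {'vertical_fov': 54.56151360689459, 'cx': 273.45020253369233, 'cy': 210.18754801514322, 'position': array([1.33363087, 0.33029367, 0.89550029]), 'attitude': array([[-0.40025239,  0.63792577, -0.65791241],
       [ 0.916232  ,  0.29251743, -0.2737745 ],
       [ 0.01780304, -0.7123793 , -0.7015688 ]])}
top {'vertical_fov': 43.50752497096445, 'cx': 277.22528758797074, 'cy': 205.776486141313, 'position': array([0.45838638, 0.05169878, 1.3280071 ]), 'attitude': array([[-1.65708691e-03, -9.96064447e-01,  8.86164236e-02],
       [-9.99784201e-01, -1.84827347e-04, -2.07730034e-02],
       [ 2.07076289e-02, -8.86317229e-02, -9.95849191e-01]])}
{'time': 0.1, 'joint_positions': array([-1.26040949e+00,  1.31079242e-01,  1.48913905e+00, -4.06192437e-06,
        1.52302486e+00, -8.54197097e-02]), 'qvel': array([ 4.04227638e-04, -2.63050191e-03, -9.67886505e-04, -1.79293984e-03,
        5.97516999e-05, -6.25351308e-05]), 'tau': array([ 2.27462151e-03, -5.61348367e+01, -4.93093228e+01,  7.71730207e-02,
        2.92422599e-02, -7.44130739e-05]), 'eef_pos': array([ 0.23118385, -0.55312193,  0.21771339]), 'tool_rot': array([[-5.07968966e-04,  3.85552267e-01, -9.22685857e-01],
       [ 1.57038707e-03, -9.22684531e-01, -3.85552577e-01],
       [-9.99998638e-01, -1.64482268e-03, -1.36771187e-04]]), 'force': array([0.35063146, 0.73821314, 0.72813262]), 'wrist_torque': array([ 0.00197728,  0.05891458, -0.00106201]), 'opening': 0.09333749621866852}
```

View pics/scene0.png

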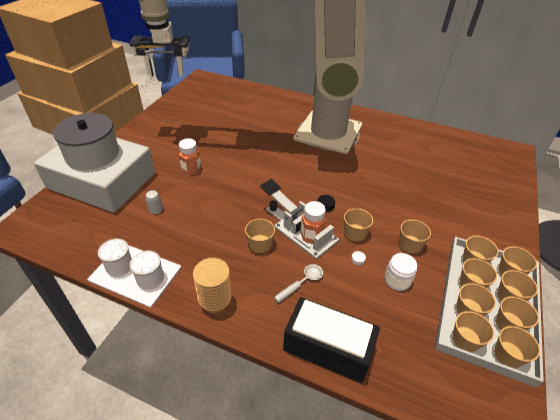

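View pics/top0.png

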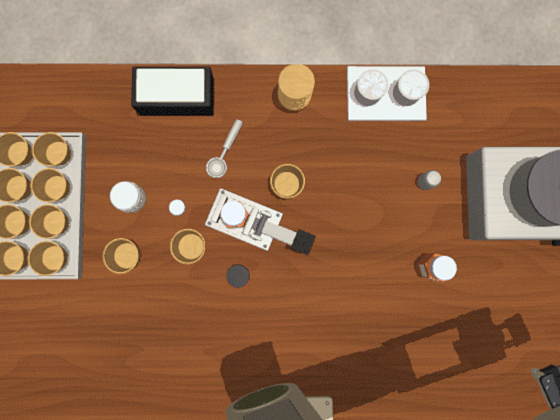

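Both views show the clamp holding the jar: cap at top (233,214) and scene (315,212), pedal pad at top (303,242) and scene (270,187). A small white cap on the table (177,207) and a black one (237,275) are decoys. I'll measure with masks and check on a zoom.

```bash
cat > h.py <<'E'
import numpy as np, cv2
from cell import robot
def ray(n,uv):
    p=robot.camera_params(n); f=210/np.tan(np.radians(p["vertical_fov"]/2))
    d=np.array([(uv[0]-p["cx"])/f,(uv[1]-p["cy"])/f,1]); return np.array(p["position"]),p["attitude"]@d
def plane(n,uv,z):
    o,d=ray(n,uv); return o+d*(z-o[2])/d[2]
def tri(a,b):
    (o1,d1),(o2,d2)=ray("scene",a),ray("top",b)
    s=np.linalg.lstsq(np.c_[d1,-d2],o2-o1,rcond=None)[0]
    p,q=o1+s[0]*d1,o2+s[1]*d2; return (p+q)/2,np.linalg.norm(p-q)
def proj(n,X):
    p=robot.camera_params(n); f=210/np.tan(np.radians(p["vertical_fov"]/2))
    c=p["attitude"].T@(np.array(X)-p["position"]); return np.array([p["cx"]+f*c[0]/c[2],p["cy"]+f*c[1]/c[2]])
def comps(im,mask,box,minA=30):
    m=np.zeros(mask.shape,np.uint8); x0,y0,x1,y1=box; m[y0:y1,x0:x1]=mask[y0:y1,x0:x1]*255
    out=[]
    for c in cv2.findContours(m,cv2.RETR_EXTERNAL,cv2.CHAIN_APPROX_NONE)[0]:
        if cv2.contourArea(c)>=minA: out.append((cv2.contourArea(c),cv2.minAreaRect(c),cv2.minEnclosingCircle(c)))
    return out
E
python3 - <<'E'
from h import *
S=cv2.imread("pics/scene0.png");T=cv2.imread("pics/top0.png")
print("pad top",comps(T,T.max(2)<50,(280,220,325,265)))
print("pad scene",comps(S,S.max(2)<50,(255,172,300,205)))
hs=cv2.cvtColor(T,cv2.COLOR_BGR2HSV)
print("cap top",comps(T,(hs[:,:,1]<60)&(hs[:,:,2]>150),(200,180,260,250)))
a=cv2.resize(T[180:260,195:325],None,fx=5,fy=5,interpolation=2)
cv2.imwrite("pics/ztop.png",a)
b=cv2.resize(S[170:260,240:350],None,fx=6,fy=6,interpolation=2)
cv2.imwrite("pics/zsc.png",b)
E
```

```text
pad top []
pad scene [(87.5, ((270.3461608886719, 186.7692413330078), (11.648704528808594, 13.590156555175781), 56.3099365234375), ((271.0, 186.5), 8.139510154724121))]
cap top [(1896.0, ((239.12423706054688, 217.19821166992188), (59.45136260986328, 40.63144302368164), 22.380136489868164), ((239.5, 217.5), 35.36250686645508))]
```

View pics/ztop.png

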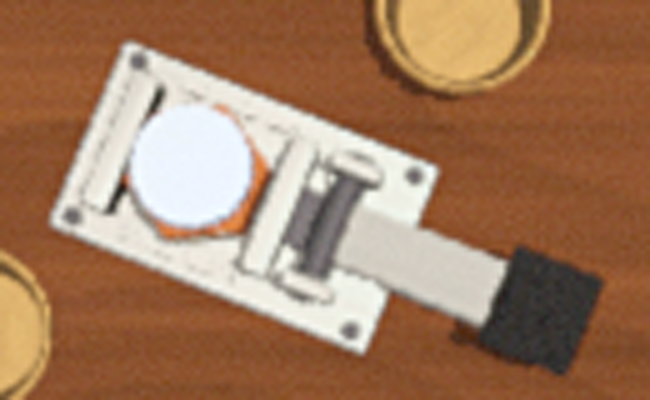

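View pics/zsc.png

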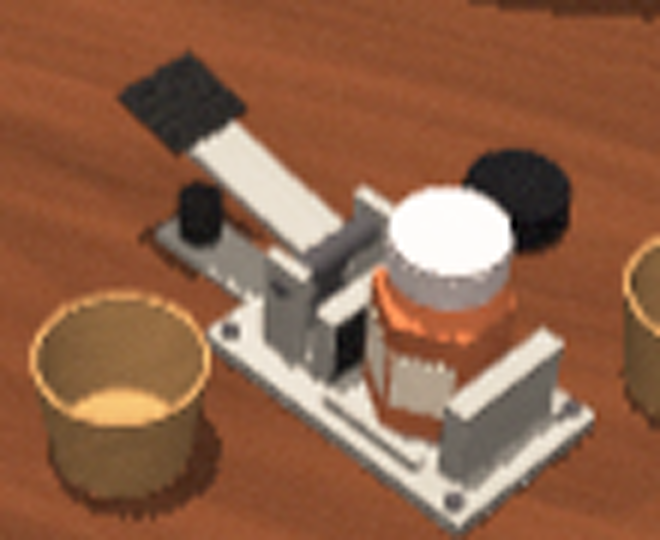

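The zoom shows the base-plate corners, pad corners and cap disc clearly (top zoom: pad centre about (541,310), cap about (191,165); scene zoom: pad (184,102), cap top (450,230)).

```bash
python3 - <<'E'
from h import *
zt=lambda x,y:((x+.5)/5-.5+195,(y+.5)/5-.5+180)
zs=lambda x,y:((x+.5)/6-.5+240,(y+.5)/6-.5+170)
B=np.array([plane("top",zt(*c),.012) for c in((127,43),(438,168),(364,352),(50,225))])
print(B.round(4),"sides",[np.linalg.norm(B[i]-B[(i+1)%4]).round(4) for i in range(4)])
o=B.mean(0); ydir=(B[0]-B[1])+(B[3]-B[2]); ydir[2]=0; ydir/=np.linalg.norm(ydir); xdir=np.cross(ydir,[0,0,1])
print("plate centre",o,"y",ydir,"ang",np.degrees(np.arctan2(ydir[1],ydir[0])))
R=np.c_[xdir,ydir]
for n,a,b,z in(("pad",(184,102),(541,310),.091),("cap",(450,230),(191,165),.123)):
    p,g=tri(zs(*a),zt(*b)); q=plane("top",zt(*b),z); q2=plane("scene",zs(*a),z)
    print(n,"tri",p.round(4),g.round(4),"top",q.round(4),"sc",q2.round(4),"rel",((q-o)@R).round(4))
T=cv2.imread("pics/top0.png")
print("pad",comps(T,T.max(2)<80,(280,220,325,265)))
for n,c,z in(("cup0",(287,181),.062),("cup1",(187,246),.062)): print(n,plane("top",c,z))
pm=robot.read_state(); print(pm["tool_rot"][:,1])
E
```

```text
[[0.6198 0.168  0.012 ]
 [0.5568 0.0118 0.012 ]
 [0.4649 0.0489 0.012 ]
 [0.5283 0.2056 0.012 ]] sides [np.float64(0.1684), np.float64(0.0991), np.float64(0.1691), np.float64(0.099)]
plate centre [0.54244219 0.10858747 0.012     ] y [0.37459772 0.92718744 0.        ] ang 68.00054826359381
pad tri [ 0.4843 -0.035   0.0848] 0.001 top [ 0.484 -0.034  0.091] sc [ 0.491  -0.0326  0.091 ] rel [-0.0007 -0.1541]
cap tri [0.5505 0.1275 0.1196] 0.0024 top [0.5499 0.1285 0.123 ] sc [0.5544 0.1273 0.123 ] rel [-0.0005  0.0212]
pad [(358.5, ((301.75860595703125, 242.1034393310547), (20.055095672607422, 21.540658950805664), 21.801406860351562), ((301.5, 242.0), 13.865524291992188))]
cup0 [0.63141162 0.00146432 0.062     ]
cup1 [0.47445385 0.24121381 0.062     ]
[ 0.38555227 -0.92268453 -0.00164482]
```

Everything agrees: plate measures 169×99 mm, and the clamp origin, 21.7 mm along +y from the plate centre, is at (0.551,0.129) with its y axis at 68°. The pad is at (0.484,-0.034), which matches the geometry. Next I move above the pad with the fingers shut.

Request:
servo_tool([
  {"dp": [0, -381, -433], "delta_rot": [0, 0, 0]},
  {"dp": [0, -381, -433]},
  {"dp": [0, -381, -433]},
  {"dp": [0, -381, -433]},
  {"dp": [0, -381, -433]},
  {"dp": [0, -381, -433]},
  {"dp": [0, -381, -433]},
  {"dp": [0, -381, -433]},
  {"dp": [0, -381, -433]},
  {"dp": [0, -381, -433]},
  {"dp": [0, -381, -433]},
  {"dp": [0, -381, -433]},
  {"dp": [0, -381, -433]},
  {"dp": [0, -381, -433]},
  {"dp": [0, -381, -433]},
  {"dp": [40, -381, -433]},
  {"dp": [80, -381, -433]},
  {"dp": [105, -381, -433]},
  {"dp": [105, -381, -433]},
  {"dp": [105, -381, -433]},
], jaw=1, newtons=40)

```text
schema error: expected keys dp, delta_rot
```

Request:
servo_tool([
  {"dp": [0, -381, -433], "delta_rot": [0, 0, 0]},
  {"dp": [0, -381, -433], "delta_rot": [0, 0, 0]},
  {"dp": [0, -381, -433], "delta_rot": [0, 0, 0]},
  {"dp": [0, -381, -433], "delta_rot": [0, 0, 0]},
  {"dp": [0, -381, -433], "delta_rot": [0, 0, 0]},
  {"dp": [0, -381, -433], "delta_rot": [0, 0, 0]},
  {"dp": [0, -381, -433], "delta_rot": [0, 0, 0]},
  {"dp": [0, -381, -433], "delta_rot": [0, 0, 0]},
  {"dp": [0, -381, -433], "delta_rot": [0, 0, 0]},
  {"dp": [0, -381, -433], "delta_rot": [0, 0, 0]},
  {"dp": [0, -381, -433], "delta_rot": [0, 0, 0]},
  {"dp": [0, -381, -433], "delta_rot": [0, 0, 0]},
  {"dp": [0, -381, -433], "delta_rot": [0, 0, 0]},
  {"dp": [0, -381, -433], "delta_rot": [0, 0, 0]},
  {"dp": [0, -381, -433], "delta_rot": [0, 0, 0]},
  {"dp": [40, -381, -433], "delta_rot": [0, 0, 0]},
  {"dp": [80, -381, -433], "delta_rot": [0, 0, 0]},
  {"dp": [105, -381, -433], "delta_rot": [0, 0, 0]},
  {"dp": [105, -381, -433], "delta_rot": [0, 0, 0]},
  {"dp": [105, -381, -433], "delta_rot": [0, 0, 0]},
], jaw=1, newtons=40)

```text
time: 1.77
eef_pos: [0.4824, -0.035, 0.1124]
tool_rot: [[-0.004, 0.385, -0.923], [0.001, -0.923, -0.385], [-1.0, -0.002, 0.004]]
force: [0.3, -0.1, 2.4]
opening: 0.0001
```

Request:
servo_tool([
  {"dp": [12, 0, -2], "delta_rot": [0, 0, 0]},
  {"dp": [18, 0, -2], "delta_rot": [0, 0, 0]},
  {"dp": [22, 0, -2], "delta_rot": [0, 0, 0]},
  {"dp": [25, 0, -2], "delta_rot": [0, 0, 0]},
  {"dp": [28, 0, -2], "delta_rot": [0, 0, 0]},
  {"dp": [31, 0, -2], "delta_rot": [0, 0, 0]},
  {"dp": [34, 0, -2], "delta_rot": [0, 0, 0]},
  {"dp": [37, 0, -2], "delta_rot": [0, 0, 0]},
  {"dp": [40, 0, -2], "delta_rot": [0, 0, 0]},
  {"dp": [43, 0, -2], "delta_rot": [0, 0, 0]},
  {"dp": [46, 0, -2], "delta_rot": [0, 0, 0]},
  {"dp": [49, 0, -2], "delta_rot": [0, 0, 0]},
  {"dp": [52, 0, -2], "delta_rot": [0, 0, 0]},
  {"dp": [54, 0, -2], "delta_rot": [0, 0, 0]},
  {"dp": [54, 0, -2], "delta_rot": [0, 0, 0]},
])

```text
time: 3.02
eef_pos: [0.4862, -0.0365, 0.0611]
tool_rot: [[0.001, 0.385, -0.923], [-0.004, -0.923, -0.385], [-1.0, 0.003, 0.001]]
force: [-8.6, -9.6, 14.6]
opening: 0.0003
```

Request:
servo_tool([
  {"dp": [2, 0, 0], "delta_rot": [0, 0, 0]},
  {"dp": [4, 0, 0], "delta_rot": [0, 0, 0]},
  {"dp": [6, 0, 0], "delta_rot": [0, 0, 0]},
  {"dp": [6, 0, 0], "delta_rot": [0, 0, 0]},
])

```text
time: 3.35
eef_pos: [0.4863, -0.0363, 0.0553]
tool_rot: [[0.001, 0.385, -0.923], [-0.003, -0.923, -0.385], [-1.0, 0.003, 0.001]]
force: [-8.2, -9.1, 15.6]
opening: 0.0006
```

Request:
servo_tool([
  {"dp": [1, 0, 0], "delta_rot": [0, 0, 0]},
  {"dp": [2, 0, 0], "delta_rot": [0, 0, 0]},
  {"dp": [3, 0, 0], "delta_rot": [0, 0, 0]},
  {"dp": [4, 0, 0], "delta_rot": [0, 0, 0]},
  {"dp": [4, 0, 0], "delta_rot": [0, 0, 0]},
])

```text
time: 3.77
eef_pos: [0.4865, -0.0363, 0.0529]
tool_rot: [[0.001, 0.385, -0.923], [-0.003, -0.923, -0.385], [-1.0, 0.003, 0.001]]
force: [-16.9, -6.4, 31.3]
opening: 0.0003
```

The force jumped to 31 N at z=0.053 m, so the pedal is at its stop. I'll lift and look.

Request:
servo_tool([
  {"dp": [-4, 0, 0], "delta_rot": [0, 0, 0]},
  {"dp": [-12, 0, 0], "delta_rot": [0, 0, 0]},
  {"dp": [-30, 0, 0], "delta_rot": [0, 0, 0]},
  {"dp": [-60, 0, 0], "delta_rot": [0, 0, 0]},
  {"dp": [-100, 0, 0], "delta_rot": [0, 0, 0]},
  {"dp": [-135, 0, 0], "delta_rot": [0, 0, 0]},
  {"dp": [-135, 0, 0], "delta_rot": [0, 0, 0]},
  {"dp": [-135, 0, 0], "delta_rot": [0, 0, 0]},
], jaw=-1)

```text
time: 4.43
eef_pos: [0.4877, -0.0344, 0.1875]
tool_rot: [[0.006, 0.386, -0.923], [-0.001, -0.923, -0.386], [-1.0, 0.003, -0.005]]
force: [-0.6, -0.0, -0.3]
opening: 0.0489
```

```bash
python3 - <<'E'
from h import *
ims={n:cv2.cvtColor(robot.camera(n),4) for n in("top","scene")}
for n in ims: cv2.imwrite(f"pics/{n}1.png",ims[n])
a=cv2.resize(ims["top"][180:260,195:325],None,fx=4,fy=4,interpolation=2)
b=cv2.resize(ims["scene"][170:260,240:350],None,fx=4,fy=4,interpolation=2)
c=np.zeros((690,520,3),np.uint8); c[:320,:520]=a; c[325:685,:440]=b
cv2.imwrite("pics/z1.png",c[:,:]) 
cv2.imwrite("pics/z1.png",cv2.resize(c,None,fx=.86,fy=.86,interpolation=cv2.INTER_AREA))
# bright disc of cap in top: very bright
for nm,im in(("before",cv2.imread("pics/top0.png")),("after",ims["top"])):
    print(nm,[k for k in comps(im,im.min(2)>225,(210,190,255,240))])
s=robot.read_state();print(s["eef_pos"],s["force"],s["joint_positions"],s["opening"])
E
```

```text
before [(35.0, ((249.31443786621094, 223.41754150390625), (3.7567813396453857, 21.01766586303711), 23.96249008178711), ((249.5, 223.5), 10.511998176574707)), (398.5, ((233.0, 212.5), (23.0, 22.0), 90.0), ((232.24522399902344, 212.17515563964844), 11.954432487487793))]
after [(383.0, ((230.4499969482422, 211.65000915527344), (22.135942459106445, 23.084627151489258), 18.434947967529297), ((230.44464111328125, 211.7837371826172), 11.886037826538086))]
[ 0.48532298 -0.03408504  0.18365404] [-0.39278929 -0.14057281  0.18320292] [-1.75760124e-01 -1.61060674e-01  1.84062992e+00  2.71801652e-04
  1.46320335e+00  9.99092193e-01] 0.05684030915275692
```

View pics/z1.png

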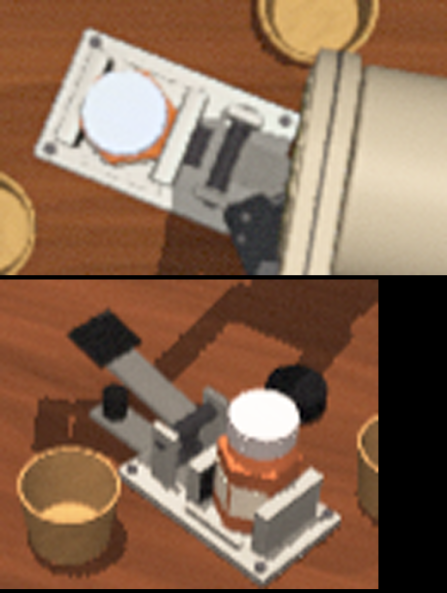

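The picture shows the pedal sprung back and the moving jaw now against the jar; the cap disc moved from (232.7,212.3) to (230.4,211.7) in the top view. I compute the grasp target.

```bash
python3 - <<'E'
from h import *
o=np.array([.54244,.10859,0]); y=np.array([.3746,.9272,0]); org=o+.0217*y; x=np.array([.9272,-.3746,0])
for nm in("0","1"):
    im=cv2.imread(f"pics/top{nm}.png"); m=((im.min(2)>205)*255).astype(np.uint8); k=np.zeros_like(m);k[192:235,212:246]=m[192:235,212:246]
    c=max(cv2.findContours(k,0,1)[0],key=cv2.contourArea); (u,v),ax,_=cv2.fitEllipse(c); P=plane("top",(u,v),.123)
    print((u,v),ax,P.round(4),"clamp xy",((P-org)@x).round(4),((P-org)@y).round(4))
    im=cv2.imread(f"pics/scene{nm}.png"); m=((im.min(2)>225)*255).astype(np.uint8); k=np.zeros_like(m);k[195:218,300:330]=m[195:218,300:330]
    c=max(cv2.findContours(k,0,1)[0],key=cv2.contourArea); (u2,v2),ax,_=cv2.fitEllipse(c); P=plane("scene",(u2,v2),.123)
    print("scene",(u2,v2),ax,P.round(4),"tri",tri((u2,v2),(u,v)))
t=org+.006*y; print("theory jar",t)
s=robot.read_state(); R=s["tool_rot"]; print(R.round(4)); print("tool mm to theory", (R.T@(np.array([t[0],t[1],s["eef_pos"][2]])-s["eef_pos"])*1000).round(1))
E
```

```text
(229.2454833984375, 208.1138458251953) (31.667875289916992, 33.08757019042969) [0.5602 0.1367 0.123 ] clamp xy 0.006 0.011
scene (314.56317138671875, 208.34921264648438) (12.96654224395752, 19.22012710571289) [0.556  0.1278 0.123 ] tri (array([0.56075006, 0.1327735 , 0.12894481]), np.float64(0.007236713018060575))
(229.66818237304688, 209.61231994628906) (26.01395034790039, 32.234535217285156) [0.5568 0.1357 0.123 ] clamp xy 0.0031 0.0088
scene (316.2498474121094, 209.07427978515625) (12.559009552001953, 19.156654357910156) [0.5567 0.1329 0.123 ] tri (array([0.5570703 , 0.13435945, 0.12376912]), np.float64(0.002621409371088584))
theory jar [0.55281642 0.13427344 0.        ]
[[-1.100e-03  3.857e-01 -9.226e-01]
 [ 5.000e-04 -9.226e-01 -3.857e-01]
 [-1.000e+00 -9.000e-04  8.000e-04]]
tool mm to theory [   0.  -129.3 -127.2]
```

Cap target: mask motion gives (0.5515,0.1335) and clamp geometry gives (0.553,0.134), so I use (0.552,0.134). The cruder ellipse fits merged with the jaws or skirt, so I disregard them.

Request:
servo_tool([
  {"dp": [0, -129, -127], "delta_rot": [0, 0, 0]},
  {"dp": [0, -129, -127], "delta_rot": [0, 0, 0]},
  {"dp": [0, -129, -127], "delta_rot": [0, 0, 0]},
  {"dp": [0, -129, -127], "delta_rot": [0, 0, 0]},
  {"dp": [0, -129, -127], "delta_rot": [0, 0, 0]},
  {"dp": [0, -129, -127], "delta_rot": [0, 0, 0]},
  {"dp": [0, -129, -127], "delta_rot": [0, 0, 0]},
  {"dp": [0, -129, -127], "delta_rot": [0, 0, 0]},
  {"dp": [20, -129, -127], "delta_rot": [0, 0, 0]},
  {"dp": [40, -129, -127], "delta_rot": [0, 0, 0]},
  {"dp": [40, -129, -127], "delta_rot": [0, 0, 0]},
  {"dp": [40, -129, -127], "delta_rot": [0, 0, 0]},
], jaw=-1)

```text
time: 5.53
eef_pos: [0.5518, 0.1321, 0.1433]
tool_rot: [[-0.004, 0.384, -0.923], [-0.001, -0.923, -0.384], [-1.0, -0.001, 0.003]]
force: [-0.1, -0.5, 1.1]
opening: 0.0931
```

```bash
python3 - <<'E'
from h import *
im=cv2.cvtColor(robot.camera("scene"),4); cv2.imwrite("pics/scene2.png",im)
cv2.imwrite("pics/z2.png",cv2.resize(im[120:260,240:390],None,fx=4,fy=4,interpolation=2))
s=robot.read_state(); print(s["eef_pos"],s["opening"],s["force"],s["joint_positions"][5])
for X in(s["eef_pos"],[.552,.134,.123]): print((proj("scene",X)-[240,120])*4)
E
```

```text
[0.55287672 0.13245859 0.14480706] 0.09315064413855133 [-0.06862768 -0.23728862  0.89586422] 1.3216295635019664
[309.21549416 329.26744136]
[308.7908874  352.34369398]
```

View pics/z2.png

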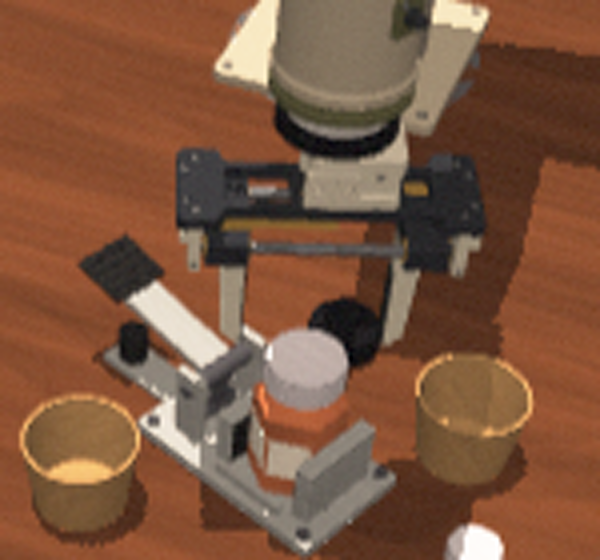

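The fingers straddle the cap, and the projected target (309,352) matches the visible cap top (307,354) to under 1 px. Now I descend and close lightly.

Request:
servo_tool([
  {"dp": [15, -1, 0], "delta_rot": [0, 0, 0]},
  {"dp": [30, -1, 0], "delta_rot": [0, 0, 0]},
  {"dp": [40, -1, 0], "delta_rot": [0, 0, 0]},
  {"dp": [44, -1, 0], "delta_rot": [0, 0, 0]},
  {"dp": [44, -1, 0], "delta_rot": [0, 0, 0]},
  {"dp": [44, -1, 0], "delta_rot": [0, 0, 0]},
], jaw=-1)

```text
time: 6.08
eef_pos: [0.5533, 0.1345, 0.1014]
tool_rot: [[0.001, 0.385, -0.923], [0.0, -0.923, -0.385], [-1.0, 0.0, -0.001]]
force: [1.1, -0.2, 0.5]
opening: 0.093
```

Request:
servo_tool([
  {"dp": [0, 0, 0], "delta_rot": [0, 0, 0]},
  {"dp": [0, 0, 0], "delta_rot": [0, 0, 0]},
  {"dp": [0, 0, 0], "delta_rot": [0, 0, 0]},
  {"dp": [0, 0, 0], "delta_rot": [0, 0, 0]},
  {"dp": [0, 0, 0], "delta_rot": [0, 0, 0]},
  {"dp": [0, 0, 0], "delta_rot": [0, 0, 0]},
], jaw=1, newtons=8)

```text
time: 6.58
eef_pos: [0.5532, 0.134, 0.1008]
tool_rot: [[0.001, 0.386, -0.923], [-0.001, -0.923, -0.386], [-1.0, 0.001, -0.0]]
force: [4.4, -14.9, 0.1]
opening: 0.0578
```

15 N of side force along +tool y, so the grip is off-centre; I shift about 1.5 mm that way.

Request:
servo_tool([
  {"dp": [0, 1, 0], "delta_rot": [0, 0, 0]},
  {"dp": [0, 1.5, 0], "delta_rot": [0, 0, 0]},
  {"dp": [0, 1.5, 0], "delta_rot": [0, 0, 0]},
  {"dp": [0, 1.5, 0], "delta_rot": [0, 0, 0]},
])

```text
time: 6.92
eef_pos: [0.5537, 0.1329, 0.1008]
tool_rot: [[0.0, 0.385, -0.923], [-0.0, -0.923, -0.385], [-1.0, 0.0, -0.0]]
force: [0.5, -0.5, 0.5]
opening: 0.0563
```

Centred. Now a firm grip, then a first part of the turn.

Request:
servo_tool([
  {"dp": [0, 0, 0], "delta_rot": [0, 0, 0]},
  {"dp": [0, 0, 0], "delta_rot": [0, 0, 0]},
  {"dp": [0, 0, 0], "delta_rot": [0, 0, 0]},
  {"dp": [0, 0, 0], "delta_rot": [0, 0, 0]},
], newtons=60)

```text
time: 7.25
eef_pos: [0.5536, 0.1329, 0.1008]
tool_rot: [[0.0, 0.385, -0.923], [-0.0, -0.923, -0.385], [-1.0, 0.0, -0.0]]
force: [2.0, -4.3, 1.3]
opening: 0.0552
```

Request:
servo_tool([
  {"dp": [-0.1, 0, 0], "delta_rot": [-2, 0, 0]},
  {"dp": [-0.25, 0, 0], "delta_rot": [-4, 0, 0]},
  {"dp": [-0.4, 0, 0], "delta_rot": [-6, 0, 0]},
  {"dp": [-0.5, 0, 0], "delta_rot": [-8, 0, 0]},
  {"dp": [-0.6, 0, 0], "delta_rot": [-10, 0, 0]},
  {"dp": [-0.75, 0, 0], "delta_rot": [-12, 0, 0]},
  {"dp": [-0.75, 0, 0], "delta_rot": [-12, 0, 0]},
])

```text
time: 7.83
eef_pos: [0.5531, 0.1336, 0.1014]
tool_rot: [[-0.001, 0.57, -0.821], [0.001, -0.821, -0.57], [-1.0, -0.001, 0.0]]
force: [-0.4, -1.6, 2.7]
opening: 0.0549
```

```bash
python3 - <<'E'
from h import *
s=robot.read_state()
for k in("eef_pos","force","wrist_torque","joint_positions"):print(k,np.round(s[k],4))
E
```

```text
eef_pos [0.5531 0.1336 0.1014]
force [-0.3506 -1.5675  2.6955]
wrist_torque [-0.0761  0.2517  0.1053]
joint_positions [1.4640e-01 1.3370e-01 1.7033e+00 8.0000e-04 1.3050e+00 1.1101e+00]
```

The torque reads low, so I check that the jar hasn't turned.

```bash
python3 - <<'E'
from h import *
im=cv2.cvtColor(robot.camera("scene"),4); cv2.imwrite("pics/scene3.png",im)
o=cv2.imread("pics/scene2.png")
f=lambda i:cv2.resize(i[195:255,285:345],None,fx=6,fy=6,interpolation=2)
cv2.imwrite("pics/z3.png",np.hstack([f(o),f(im)]))
E
```

```text
(no output)
```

View pics/z3.png

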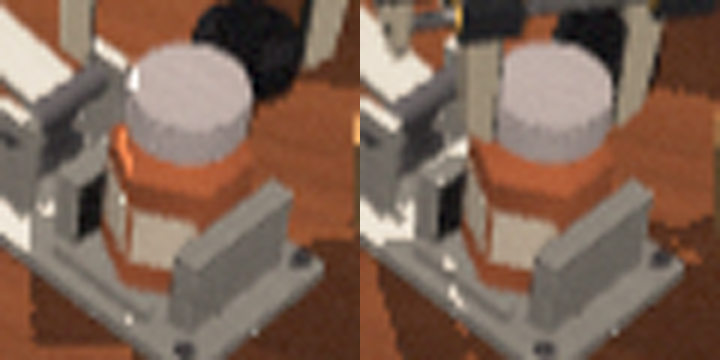

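Left (before) and right (after 12°) show the jar's edges and labels at the same places, so the jar has not turned. I continue to about 69° in total, rising with the thread.

Request:
servo_tool([
  {"dp": [-0.2, 0, 0], "delta_rot": [-3, 0, 0]},
  {"dp": [-0.4, 0, 0], "delta_rot": [-6, 0, 0]},
  {"dp": [-0.6, 0, 0], "delta_rot": [-9, 0, 0]},
  {"dp": [-0.8, 0, 0], "delta_rot": [-12, 0, 0]},
  {"dp": [-1.0, 0, 0], "delta_rot": [-15, 0, 0]},
  {"dp": [-1.2, 0, 0], "delta_rot": [-18, 0, 0]},
  {"dp": [-1.2, 0, 0], "delta_rot": [-18, 0, 0]},
])

```text
time: 8.47
eef_pos: [0.5528, 0.1334, 0.1024]
tool_rot: [[-0.001, 0.796, -0.605], [0.0, -0.605, -0.796], [-1.0, -0.001, 0.001]]
force: [-3.1, -1.1, 2.7]
opening: 0.0549
```

Request:
servo_tool([
  {"dp": [-0.2, 0, 0], "delta_rot": [-3, 0, 0]},
  {"dp": [-0.4, 0, 0], "delta_rot": [-6, 0, 0]},
  {"dp": [-0.6, 0, 0], "delta_rot": [-9, 0, 0]},
  {"dp": [-0.8, 0, 0], "delta_rot": [-12, 0, 0]},
  {"dp": [-1.0, 0, 0], "delta_rot": [-15, 0, 0]},
  {"dp": [-1.2, 0, 0], "delta_rot": [-18, 0, 0]},
  {"dp": [-1.2, 0, 0], "delta_rot": [-18, 0, 0]},
])

```text
time: 9.05
eef_pos: [0.5533, 0.1336, 0.1034]
tool_rot: [[-0.0, 0.944, -0.331], [0.001, -0.331, -0.944], [-1.0, -0.001, -0.0]]
force: [0.4, 0.7, -0.1]
opening: 0.0549
```

Request:
servo_tool([
  {"dp": [0, 0, 0], "delta_rot": [-3, 0, 0]},
  {"dp": [0, 0, 0], "delta_rot": [-6, 0, 0]},
  {"dp": [0, 0, 0], "delta_rot": [-9, 0, 0]},
  {"dp": [0, 0, 0], "delta_rot": [-12, 0, 0]},
  {"dp": [0, 0, 0], "delta_rot": [-15, 0, 0]},
  {"dp": [0, 0, 0], "delta_rot": [-18, 0, 0]},
  {"dp": [0, 0, 0], "delta_rot": [-20, 0, 0]},
  {"dp": [0, 0, 0], "delta_rot": [-20, 0, 0]},
  {"dp": [0, 0, 0], "delta_rot": [-20, 0, 0]},
])

```text
time: 9.8
eef_pos: [0.5534, 0.1334, 0.1036]
tool_rot: [[-0.0, 1.0, 0.008], [0.0, 0.008, -1.0], [-1.0, -0.0, -0.0]]
force: [0.5, -0.2, -0.6]
opening: 0.0552
```

```bash
python3 - <<'E'
from h import *
s=robot.read_state()
for k in("eef_pos","tool_rot","force","wrist_torque","joint_positions"):print(k,np.round(s[k],4))
im=cv2.cvtColor(robot.camera("scene"),4); cv2.imwrite("pics/scene4.png",im)
o=cv2.imread("pics/scene2.png")
f=lambda i:cv2.resize(i[195:255,285:345],None,fx=6,fy=6,interpolation=2)
cv2.imwrite("pics/z4.png",np.hstack([f(o),f(im)]))
E
```

```text
eef_pos [0.5534 0.1334 0.1036]
tool_rot [[-1.0e-04  1.0e+00  8.4e-03]
 [ 3.0e-04  8.4e-03 -1.0e+00]
 [-1.0e+00 -1.0e-04 -3.0e-04]]
force [ 0.5127 -0.1812 -0.6037]
wrist_torque [ 0.0085 -0.0864  0.0261]
joint_positions [1.4630e-01 1.3160e-01 1.7014e+00 3.0000e-04 1.3087e+00 1.3780e-01]
```

View pics/z4.png

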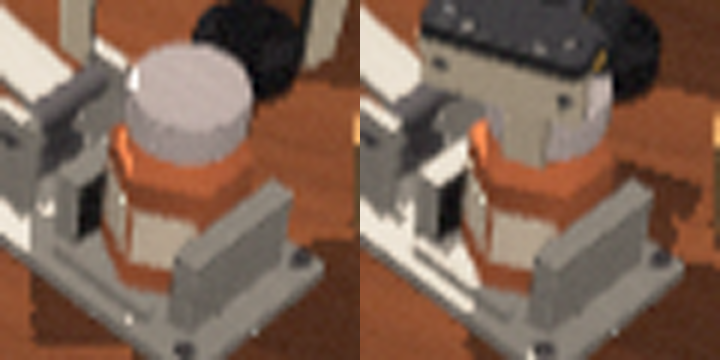

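The total turn is 68°, the loads are near zero and the jar edges are unmoved. I start a gentle lift.

Request:
servo_tool([
  {"dp": [-1, 0, 0], "delta_rot": [0, 0, 0]},
  {"dp": [-2, 0, 0], "delta_rot": [0, 0, 0]},
  {"dp": [-3, 0, 0], "delta_rot": [0, 0, 0]},
  {"dp": [-4, 0, 0], "delta_rot": [0, 0, 0]},
])

```text
time: 10.18
eef_pos: [0.5535, 0.1332, 0.108]
tool_rot: [[0.0, 1.0, 0.011], [0.0, 0.011, -1.0], [-1.0, 0.0, -0.0]]
force: [1.1, 0.1, -0.8]
opening: 0.0552
```

It comes free (−0.8 N), so I lift the rest: 31 mm more puts the rim about 20 mm above the mouth.

Request:
servo_tool([
  {"dp": [-3, 0, 0], "delta_rot": [0, 0, 0]},
  {"dp": [-6, 0, 0], "delta_rot": [0, 0, 0]},
  {"dp": [-9, 0, 0], "delta_rot": [0, 0, 0]},
  {"dp": [-12, 0, 0], "delta_rot": [0, 0, 0]},
  {"dp": [-15, 0, 0], "delta_rot": [0, 0, 0]},
  {"dp": [-18, 0, 0], "delta_rot": [0, 0, 0]},
  {"dp": [-21, 0, 0], "delta_rot": [0, 0, 0]},
  {"dp": [-24, 0, 0], "delta_rot": [0, 0, 0]},
  {"dp": [-27, 0, 0], "delta_rot": [0, 0, 0]},
  {"dp": [-30, 0, 0], "delta_rot": [0, 0, 0]},
  {"dp": [-31, 0, 0], "delta_rot": [0, 0, 0]},
  {"dp": [-31, 0, 0], "delta_rot": [0, 0, 0]},
  {"dp": [-31, 0, 0], "delta_rot": [0, 0, 0]},
  {"dp": [-31, 0, 0], "delta_rot": [0, 0, 0]},
])

```text
time: 11.35
eef_pos: [0.5533, 0.1332, 0.1386]
tool_rot: [[-0.0, 1.0, 0.012], [-0.0, 0.012, -1.0], [-1.0, -0.0, 0.0]]
force: [-0.3, -0.8, -0.3]
opening: 0.0551
```

```bash
python3 - <<'E'
from h import *
s=robot.read_state()
for k in("eef_pos","tool_rot","force","opening"):print(k,np.round(s[k],4))
im=cv2.cvtColor(robot.camera("scene"),4); cv2.imwrite("pics/scene5.png",im)
cv2.imwrite("pics/z5.png",cv2.resize(im[150:260,240:370],None,fx=6,fy=5.4,interpolation=2))
E
```

```text
eef_pos [0.5533 0.1332 0.1386]
tool_rot [[-4.000e-04  9.999e-01  1.180e-02]
 [-0.000e+00  1.180e-02 -9.999e-01]
 [-1.000e+00 -4.000e-04  0.000e+00]]
force [-0.3489 -0.7628 -0.3459]
opening 0.0551
```

View pics/z5.png

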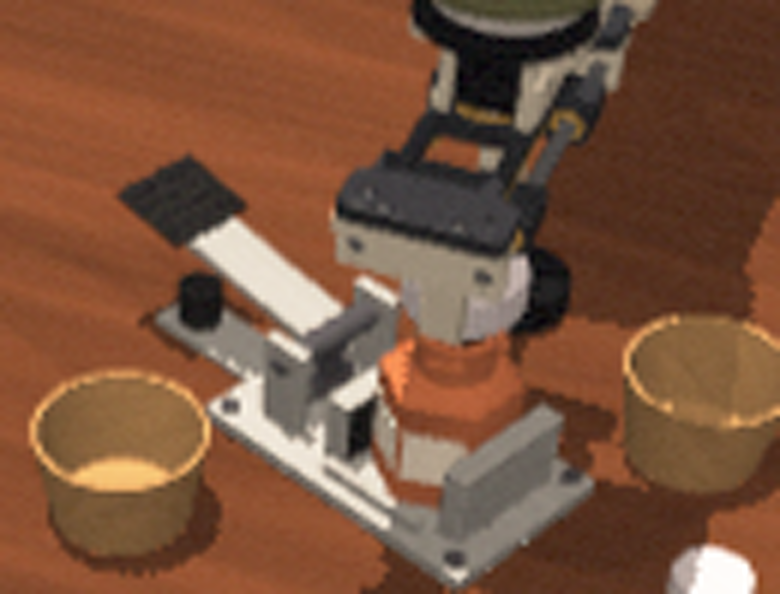

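The cap is off and held level, with the bare neck visible at about (463,355). The jar's shoulder and label have not moved and it still sits between the jaws. The cap rose 37.8 mm, less the 17.5 mm of skirt, so it is about 20 mm clear.

```bash
python3 -c "
from cell import robot
print(robot.finish_job(), robot.read_state()['time'])"
```

```text
the job is handed in; nothing more can be done
the job is handed in; nothing more can be done
```

I pressed the pedal to its stop, where the force jumped from 15.6 to 31 N at z ≈ 53 mm, and the pictures show the jaw closed on the jar. I then gripped the cap, unscrewed it 68° counter-clockwise and lifted it straight up. The job is handed in with the cap still held at 60 N, at about 11.4 s on the clock.

**Last checks:**
- **Cap:** the tool is level. The cap rose 37.8 mm from its screwed-on height, which leaves about 20 mm between its rim and the jar's mouth. The wrist force was under 1 N.
- **Jar:** it is still between the jaws, with edges and labels where they were before the turn and no visible lift.
- **Bystanders:** the two cups beside the clamp look unmoved. I did not separately check the other bystanders after the job.

**Disagreements along the way:**
- **Cap position:** automatic ellipse fits of the cap were off by several millimetres because they merged with the jaws or skirt. I used the clamp geometry and the cap's shift in the image instead.
- **Grip centring:** the first light grip was about 1.5 mm off-centre and pushed sideways with 15 N. I corrected it before gripping hard.
- **Opening torque:** after the first 12° it read only 0.1 N m, against the 0.5 N m given. The pictures showed the jar had not turned with the cap.

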